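Clear the oil stone and put it away

TASK

Someone has piled things on the oil stone. Take the pile apart and put each thing down, the way up it stands now, flat in the tray whose recess is made to its size: the steel setup block, the pine block and the small carton of screws each have one. Then put the bare oil stone away: set it flat on the bench in front of the low wooden riser shelf and slide it straight in, end first, until it meets the back; do not disturb the hex key set lying beside the shelf.

Things in the scene. Friction and masses are not known exactly. Their poses are not given: they have to be found in the camera images.
- steel_block_centre (a point): centre of the steel setup block, a plain ground grey block 25 (x) x 75 (y) x 50 (z, height) mm, about 0.35 kg, which stands on the pine block at the start
- pine_centre (a point): centre of the pine block, a plain pale wood offcut 44 (x) x 90 (y) x 35 (z, height) mm, about 0.11 kg, which lies on the oil stone with the steel block on top of it
- carton_centre (a point): centre of the small carton of screws, a closed white box 48 (x) x 70 (y) x 32 (z, height) mm, about 0.25 kg, which stands on the oil stone beside the pine block, end to end with it (at either end of the stone)
- stone_centre (a point): centre of the oil stone: a wooden tray 68 (x) x 200 (y) mm and 16 mm high with a dark grey stone 50 x 180 mm fixed in it that rises to 28 mm; 0.45 kg; point 14 mm above its underside; both ends are alike. It lies on the bench under the pile
- tray_narrow_seat (a point): floor centre of a fixed tray, made for the steel block (25 x 75): brown wooden board 57 (x) x 107 (y) x 6 mm; four dark L-shaped corner blocks, 8 mm above its floor, enclose a recess 39 (x) x 89 (y) mm, 7 mm clear on every side. The long sides are open for fingers over 53 mm between the blocks. Point 6 mm above the bench, z up
- tray_long_seat (a point): floor centre of a fixed tray, made for the pine block (44 x 90): brown wooden board 76 (x) x 122 (y) x 6 mm; four dark L-shaped corner blocks, 8 mm above its floor, enclose a recess 58 (x) x 104 (y) mm, 7 mm clear on every side. The long sides are open for fingers over 68 mm between the blocks. Point 6 mm above the bench, z up
- tray_short_seat (a point): floor centre of a fixed tray, made for the carton (48 x 70): brown wooden board 80 (x) x 102 (y) x 6 mm; four dark L-shaped corner blocks, 8 mm above its floor, enclose a recess 62 (x) x 84 (y) mm, 7 mm clear on every side. The long sides are open for fingers over 48 mm between the blocks. Point 6 mm above the bench, z up
- riser_bay (a point): where the oil stone's centre lies when fully home under the fixed low riser shelf: 14 mm above the bench, mid bay, 100 mm before the back panel, 16 mm outside the top board's front edge. x points into the bay, z up. Shelf: top board 94 (x) x 108 (y) x 15 mm, top 55 mm above the bench, on two cheeks; bay open to -x, 84 mm wide, 40 mm high; the cheeks begin 20 mm beyond this point
- keys_centre (a point): a bystander: red folding hex key set 28 x 98 x 23 mm, loose on the bench between the shelf and a tray; point about 11 mm above the bench. Leave it alone
Mind the look-alikes: they are no part of the job. Leave any purple or turquoise look-alike of the part that bears steel_block_centre alone.

How it is judged:
By the outcome, as a careful person would: the job done as asked, in the order asked, and still so for the second after the job is handed in, with the robot touching nothing.
It also fails if it takes over 96 s, if anything falls off the work surface, if the arm or the gripper's body presses on something with over 40 N, if the wrist force passes 120 N, or if a joint passes its speed limit or range.

ROBOT

A 6-joint arm with a two-finger parallel gripper is mounted at the origin on a cart in front of the work surface, level with it; the furniture and walls round the work are solid. World frame = base frame: x ahead of the robot, y to its left, z up, the work surface at z = 0. Lengths are in m, angles in degrees, forces in N, time in s.
With the tool pointing down it reaches from about 0.325 to 0.85 m from the base axis. Payload 15.5 kg.
Tool frame: the origin (TCP) lies midway between the tips of the shut fingers; the grasp point (between the pads) lies 19 mm behind it; z points along the fingers, y is the line along which they close (so a half turn about z gives the same grasp; the last joint's range is limited). The gripper opens to 91 mm and grips with 3 to 60 N. Pads are 32 mm wide; open, the fingers measure 118 mm over their backs; the gripper's body (76 mm by 178 mm) begins 60 mm behind the grasp point.
Start: joints at [64.2, 28.281, 77.091, -0, 74.628, -5.472], TCP at [0.217, 0.586, 0.214] pointing down, gripper open.
Joint ranges: [-166.48, 166.48], [-47.26, 123.95], [12.59, 153.08], [-70.14, 250.14], [6.76, 159.57], [-176.63, 176.63]. Speed limits (degrees/s): [108.29, 108.29, 147.25, 172.46, 172.46, 172.46].

INTERFACE

Orientations are given as a 3x3 rotation matrix whose columns are the frame's x, y, z axes.
In Python, from bench import ctrl gives the robot as it stands. The module is installed in compiled form; this text tells all that it offers. Calls block until the motion is done:
- ctrl.goto(position, orientation): joint-space move of the TCP to a pose.
- ctrl.move_l(position, vel=0.15, ori=None, contact_N=None): straight line of the TCP; ori=None keeps the orientation; vel is the mean speed in m/s. With contact_N (N) it stops when the force on the tool has changed by that much, and returns True; else False.
- ctrl.movej(angles): joint-space move.
- ctrl.command_gripper(opening): opening from 0.0 (shut) to 1.0 (fully open); the grip force is fixed at half the most; returns when the fingers have stopped.
- ctrl.sleep(seconds).
- ctrl.ik(position, orientation): joint angles nearest the present ones, or None.
- ctrl.read_camera(name): name is "scene" or "top" or "wrist"; returns the picture (400x640x3 uint8, blue, green, red); there is no depth.
- ctrl.camera_params(name): a dict with "fx", "fy", "cx", "cy" (pixels), "pose" (4x4, takes a point from camera to world coordinates); the wrist camera has in their place "T_tool_cam" (4x4, takes a point from camera to tool coordinates, whose origin is the TCP and whose axes are the flange's). Camera axes: x right, y up, looking along -z (the intrinsics and any distortion apply to the point x, -y, -z); pixel columns grow to the right and rows downward; lengths in m; the calibration is good to about 2 mm. A picture is of the moment at which its call begins: read the wrist's pose just before it. camera_params takes no time and is no camera call.
A pose or a line that the arm cannot do raises ctrl.MotionError and nothing moves.
- ctrl.sign_off(): hands the job in; it is judged then, once.
Readings, each from a call of its own:
- ctrl.current_t(): time.
- ctrl.current_q(): joint angles.
- ctrl.current_dq(): joint speeds.
- ctrl.current_effort(): joint torques, N m.
- ctrl.current_tool_pos(): TCP position.
- ctrl.current_eef_rot(): TCP orientation.
- ctrl.current_contact_force(): force on the tool from outside, world axes, zero at the start.
- ctrl.current_wrist_torque(): the same for the moment, N m.
- ctrl.current_grip_width(): opening from 0.0 (shut) to 1.0 (fully open).
- ctrl.current_grasp_force(): force on a finger pad.
Only numpy, scipy, OpenCV 4.12 (cv2) and the standard library are available. Lean on these libraries where they do the work, as an engineer would, in place of code of your own. Each camera call takes 0.05 s, during which the arm holds its last target. There are 200 camera calls.

## Working session

There is one attempt and no reset: what is moved stays moved. The work goes in short steps, each a Python script; the robot and the scene stay as the last script left them, time stands still between calls to the robot, and variables do not carry over. Pictures are saved under pics/ and viewed, at most 14 in all, crops included, and the job is handed in when it is done.

```bash
mkdir -p pics; python3 - <<'E'
from bench import ctrl
import cv2,numpy as np
np.set_printoptions(precision=4,suppress=True)
for n in("scene","top","wrist"):
    im=ctrl.read_camera(n); cv2.imwrite(f"pics/{n}0.png",im)
    print(n,ctrl.camera_params(n))
print(ctrl.current_t(),ctrl.current_eef_rot())
E
```

```text
scene {'fx': 405.98821214943433, 'fy': 405.98821214943433, 'cx': 315.38102382141335, 'cy': 200.1429634678452, 'pose': array([[ 0.6411,  0.3669, -0.6741, -0.1468],
       [-0.7673,  0.327 , -0.5517, -0.4804],
       [ 0.018 ,  0.8709,  0.4912,  0.5756],
       [ 0.    ,  0.    ,  0.    ,  1.    ]])}
top {'fx': 420.7757875078599, 'fy': 420.7757875078599, 'cx': 318.227874280027, 'cy': 186.9287552862794, 'pose': array([[-0.0186,  0.9868, -0.1611,  0.3957],
       [-0.9997, -0.0208, -0.012 ,  0.0487],
       [-0.0152,  0.1609,  0.9869,  1.0241],
       [ 0.    ,  0.    ,  0.    ,  1.    ]])}
wrist {'fx': 293.16160667273334, 'fy': 293.16160667273334, 'cx': 322.3028929792983, 'cy': 201.21531286654672, 'T_tool_cam': array([[-0.001 ,  0.9655,  0.2606,  0.0736],
       [ 1.    ,  0.0009,  0.0004,  0.0004],
       [ 0.0001,  0.2606, -0.9655, -0.1708],
       [ 0.    ,  0.    ,  0.    ,  1.    ]])}
0.15 [[-0.9377  0.3474 -0.0004]
 [ 0.3474  0.9377 -0.0009]
 [ 0.0001 -0.001  -1.    ]]
```

View pics/top0.png

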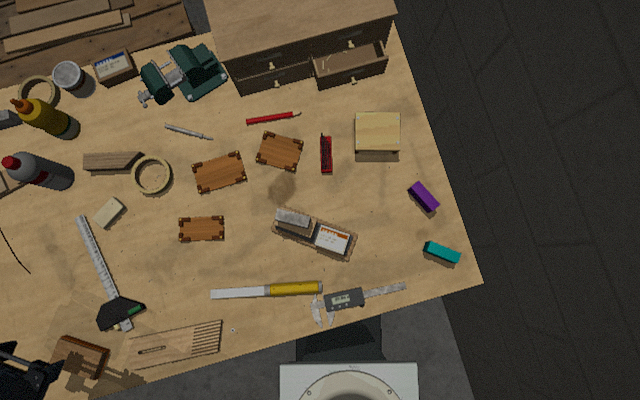

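View pics/scene0.png

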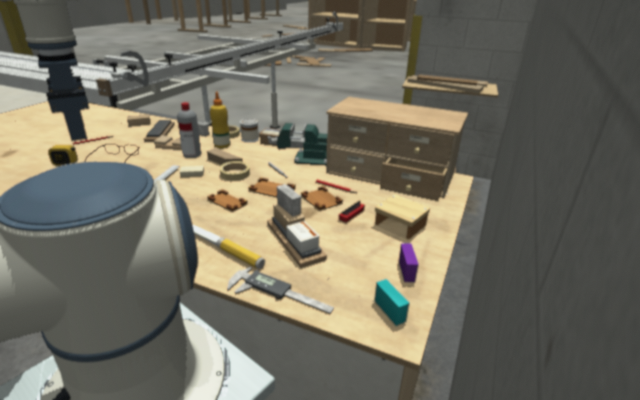

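The top view shows three brown trays at (219,172), (279,151) and (202,229), and the pile at (314,233), with the steel block on the left and the carton on the right. The shelf is at (377,132) and opens downwards in the image, and the keys are at (326,153). The purple and turquoise look-alikes are at right. I'll get coarse world positions from this view, then move the wrist camera over the area.

```bash
cat > h.py <<'E'
from bench import ctrl
import cv2,numpy as np
np.set_printoptions(precision=4,suppress=True)
def campose(name):
    p=ctrl.camera_params(name)
    if name!="wrist": return p,p["pose"]
    T=np.eye(4);T[:3,:3]=ctrl.current_eef_rot();T[:3,3]=ctrl.current_tool_pos()
    return p,T@p["T_tool_cam"]
def shot(name,fn=None):
    p,T=campose(name); im=ctrl.read_camera(name)
    if fn: cv2.imwrite(f"pics/{fn}.png",im); np.savez(f"pics/{fn}.npz",T=T,k=[p["fx"],p["fy"],p["cx"],p["cy"]])
    return im,([p["fx"],p["fy"],p["cx"],p["cy"]],T)
def load(fn):
    d=np.load(f"pics/{fn}.npz"); return cv2.imread(f"pics/{fn}.png"),(d["k"],d["T"])
def ray(uv,cam,z):
    k,T=cam; uv=np.atleast_2d(np.asarray(uv,float))
    d=np.c_[(uv[:,0]-k[2])/k[0],-(uv[:,1]-k[3])/k[1],-np.ones(len(uv))]@T[:3,:3].T
    o=T[:3,3]; return o+d*((z-o[2])/d[:,2])[:,None]
def proj(P,cam):
    k,T=cam; c=(np.atleast_2d(P)-T[:3,3])@T[:3,:3]
    return np.c_[k[2]+k[0]*c[:,0]/-c[:,2],k[3]-k[1]*c[:,1]/-c[:,2]]
def rectw(cnt,cam,z):
    """contour -> world rect at height z: centre, long, short, yaw(deg) of the long axis in (-90,90]"""
    P=ray(cnt.reshape(-1,2),cam,z)[:,:2]
    (c,s,a)=cv2.minAreaRect((P*1000).astype(np.float32))
    if s[0]<s[1]: s=s[::-1];a+=90
    return np.array(c)/1000,s[0],s[1],(a+90)%180-90
def down(yaw):
    """tool down, tool y (closing line) along world angle yaw (deg)"""
    a=np.radians(yaw); y=np.array([np.cos(a),np.sin(a),0]); z=np.array([0,0,-1.]); return np.c_[np.cross(y,z),y,z]
E
python3 - <<'E'
from h import *
im,cam=load("top0") if 0 else (cv2.imread("pics/top0.png"),None)
p,T=campose("top"); cam=([p["fx"],p["fy"],p["cx"],p["cy"]],T)
hsv=cv2.cvtColor(im,cv2.COLOR_BGR2HSV)
for n,(u,v) in dict(tr=(219,165),bench=(240,225),shelf=(377,130),stone=(345,250),key=(326,165)).items(): print(n,hsv[v,u])
for n,uv,z in [("L",(219,172),.006),("S",(279,151),.006),("N",(202,229),.006),("pile",(314,233),.02),("shelf",(377,132),.055),("keys",(326,153),.02),("carton",(333,238),.06),("steel",(294,216),.113),
 ("purple",(424,197),.03),("vise",(205,75),.05),("drawer",(350,70),.05),("hammer",(300,288),.02)]: print(n,ray(uv,cam,z)[0])
# move over the work
for yaw in (90,-90):
    q=ctrl.ik([.42,.12,.33],down(yaw)); print(q)
E
```

```text
tr [ 14 171 133]
bench [ 17 102 157]
shelf [ 20 123 158]
stone [120  16  32]
key [ 3 70 33]
L [0.6045 0.306  0.006 ]
S [0.6546 0.1571 0.006 ]
N [0.4646 0.3446 0.006 ]
pile [0.4489 0.073  0.02  ]
shelf [ 0.6833 -0.0818  0.055 ]
keys [0.6434 0.0403 0.02  ]
carton [0.4347 0.029  0.06  ]
steel [0.4816 0.1136 0.113 ]
purple [ 0.5284 -0.19    0.03  ]
vise [0.8399 0.3342 0.05  ]
drawer [ 0.8438 -0.0228  0.05  ]
hammer [0.3221 0.1078 0.02  ]
[  8.1032   6.4416  91.0434  -0.      82.5149 -81.8968]
[ 8.1032  6.4416 91.0434 -0.     82.5149 98.1032]
```

```bash
python3 - <<'E'
import cv2
im=cv2.imread("pics/top0.png")[90:290,160:480]
cv2.imwrite("pics/topc.png",cv2.resize(im,None,fx=2.5,fy=2.5,interpolation=cv2.INTER_CUBIC))
E
```

```text
(no output)
```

View pics/topc.png

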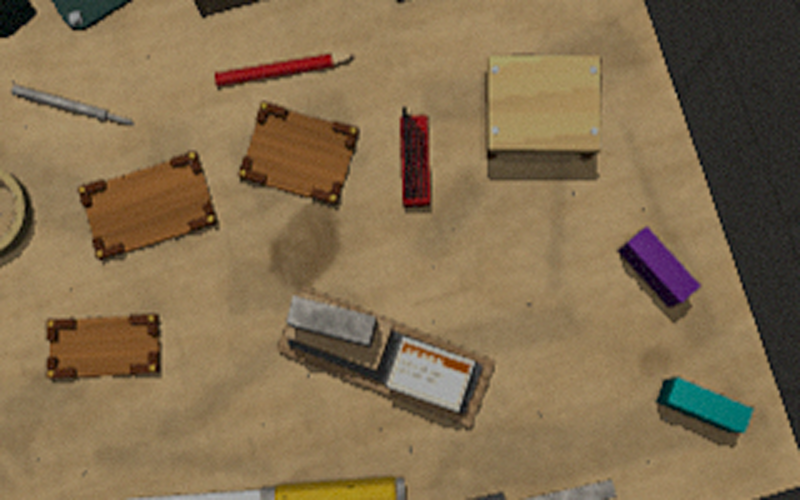

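The zoomed view confirms the layout: long tray (148,205), short tray (300,152), narrow tray (103,347) and keys (416,160) in crop pixels. The carton lies at the -y end of the stone. Next I'll take a wrist overview.

```bash
python3 - <<'E'
from h import *
ctrl.goto([.42,.12,.33],down(90)); ctrl.sleep(.3)
im,cam=shot("wrist","w1"); print(ctrl.current_t())
E
```

```text
2.3917
```

View pics/w1.png

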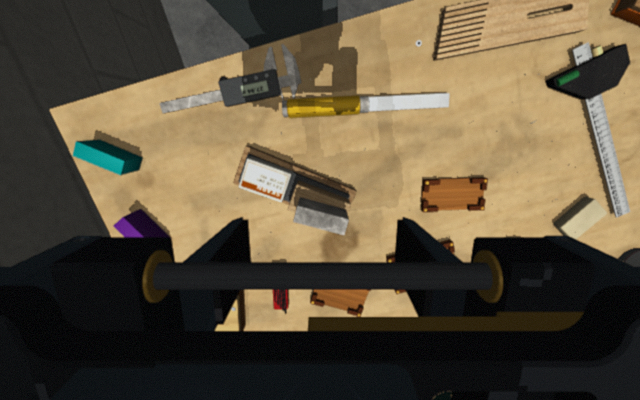

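The gripper hides the +x half of the view. I can see the narrow tray at (454,193) and the pile at (300,190). I'll turn the wrist half a turn so the camera faces the other trays and the shelf.

```bash
python3 - <<'E'
from h import *
ctrl.goto([.46,.12,.33],down(-90)); ctrl.sleep(.3)
im,cam=shot("wrist","w2"); print(ctrl.current_t())
E
```

```text
5.4917
```

View pics/w2.png

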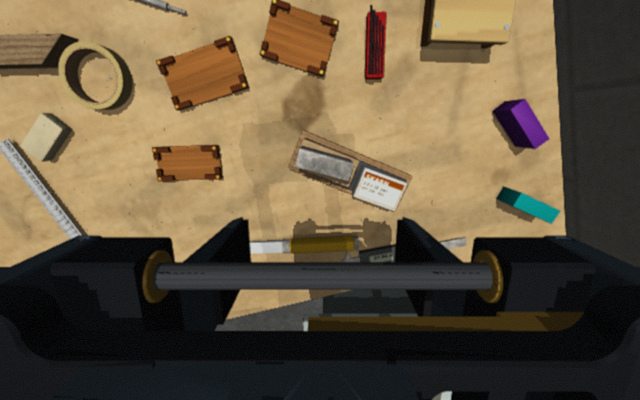

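The wrist view shows all three trays, at (202,72), (298,38) and (187,163). The steel top is at (325,166), the carton top at (382,186) and the shelf's front edge near y=42 between x=422 and x=510. I'll measure these with masks.

```bash
python3 - <<'E'
from h import *
im,cam=load("w2"); hsv=cv2.cvtColor(im,cv2.COLOR_BGR2HSV)
for n,(u,v) in dict(tray=(202,72),corner=(165,72),bench=(330,100),steel=(325,166),cart=(370,188),stonet=(300,150),shelf=(450,20),pineside=(345,183)).items(): print(n,hsv[v,u])
roi=np.zeros(im.shape[:2],np.uint8)
def comps(m,lo,cam,z,lab):
    m=cv2.morphologyEx(m,cv2.MORPH_OPEN,np.ones((2,2)))
    for c in cv2.findContours(m,cv2.RETR_EXTERNAL,cv2.CHAIN_APPROX_NONE)[0]:
        if cv2.contourArea(c)>lo: print(lab,c.reshape(-1,2).mean(0).round(),*rectw(c,cam,z))
r=roi.copy(); r[:215,130:345]=255
m=cv2.inRange(hsv,(0,140,20),(20,255,200))&r
comps(m,800,cam,.006,"tray")
r=roi.copy(); r[130:215,285:415]=255
comps(cv2.inRange(hsv,(0,0,70),(180,60,255))&r,300,cam,.113,"steel@.113")
comps(cv2.inRange(hsv,(0,0,150),(180,60,255))&r,300,cam,.060,"carton@.06")
bg=cv2.cvtColor(im,cv2.COLOR_BGR2LAB)
cv2.imwrite("pics/w2c.png",np.hstack([cv2.resize(im[125:215,285:415],None,fx=4,fy=4,interpolation=cv2.INTER_CUBIC),cv2.resize(im[0:90,410:530],None,fx=2.2,fy=4,interpolation=cv2.INTER_CUBIC)]))
p,T=campose("top"); ct=([p["fx"],p["fy"],p["cx"],p["cy"]],T)
uv=np.array([(488,56),(601,55),(601,151),(488,152)])/2.5+(160,90)
print("shelf top",*rectw(uv,ct,.055)); print(ray(uv,ct,.055))
t=cv2.imread("pics/top0.png"); h=cv2.cvtColor(t,cv2.COLOR_BGR2HSV)
r=np.zeros(t.shape[:2],np.uint8); r[120:250,170:310]=255
comps(cv2.inRange(h,(0,140,20),(20,255,200))&r,300,ct,.006,"tray top")
E
```

```text
tray [ 14 184 144]
corner [  9 194  46]
bench [ 19 106 182]
steel [ 21  22 117]
cart [ 38  10 203]
stonet [ 20  19 197]
shelf [ 22 113 201]
pineside [ 17 115  80]
tray [188. 163.] [0.4653 0.3472] 111.50103759765625 57.96733474731445 -88.59518122673035
tray [204.  74.] [0.604  0.3063] 124.95831298828125 78.27139282226562 -73.5051383972168
tray [300.  39.] [0.6553 0.155 ] 102.96629333496094 82.89937591552734 72.73736572265625
steel@.113 [381. 186.] [0.4445 0.0419] 64.09855651855469 45.06723403930664 70.11066436767578
steel@.113 [325. 165.] [0.478  0.1169] 74.95316314697266 26.564453125 74.53528594970703
carton@.06 [382. 186.] [0.431  0.0303] 70.06609344482422 47.9286003112793 69.90693664550781
shelf top [ 0.6851 -0.0842] 109.89181518554688 94.68659210205078 89.1560287475586
[[ 0.7332 -0.0316  0.055 ]
 [ 0.7316 -0.1398  0.055 ]
 [ 0.6371 -0.1351  0.055 ]
 [ 0.6386 -0.0285  0.055 ]]
tray top [203. 229.] [0.4641 0.3446] 107.0224380493164 56.16510009765625 -87.78039026260376
tray top [220. 173.] [0.6021 0.3043] 122.2535629272461 77.12052154541016 -73.32349586486816
tray top [280. 153.] [0.6524 0.1545] 102.62293243408203 80.63943481445312 73.0213851928711
```

View pics/w2c.png

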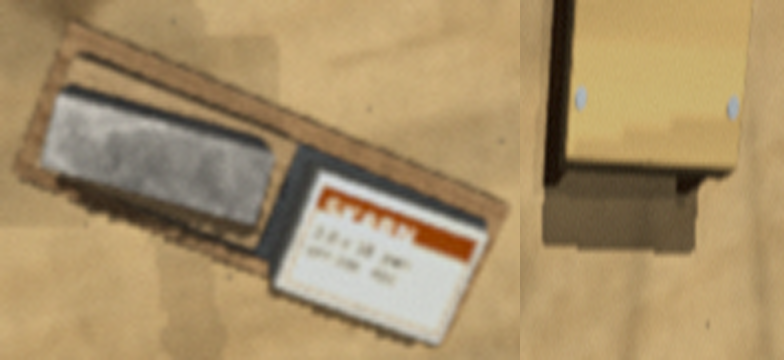

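All measured sizes match the given ones: steel 75x26.5, carton 70x48, trays and shelf 110x95. I'll start with the steel block.

```bash
cat >> h.py <<'E'
TR=dict(narrow=((.465,.346),1.7),long=((.603,.3055),16.6),short=((.654,.155),-17.1))  # xy, closing yaw
def pick(xy,yaw,ztcp,zup,opening=1.0):
    ctrl.command_gripper(opening)
    ctrl.goto([*xy,zup],down(yaw)); ctrl.move_l([*xy,ztcp],vel=.12)
    ctrl.command_gripper(0.0); ctrl.sleep(.2)
    print("grip mm",ctrl.current_grip_width()*91,"F",ctrl.current_grasp_force(),"t",ctrl.current_t())
def place(tray,dz,zup):
    xy,yaw=TR[tray]; z=.006+dz
    ctrl.goto([*xy,zup],down(yaw)); ctrl.move_l([*xy,z+.012],vel=.15); ctrl.sleep(.2)
    c=ctrl.move_l([*xy,z-.003],vel=.02,contact_N=4)
    print("contact",c,"z err mm",(ctrl.current_tool_pos()[2]-z)*1000)
    ctrl.command_gripper(1.0); ctrl.sleep(.2); ctrl.move_l([*xy,z+.08],vel=.15); print("t",ctrl.current_t())
E
python3 - <<'E'
from h import *
pick((.478,.117),-15.5,.078,.15,.7)
ctrl.move_l([.478,.117,.15],vel=.12)
print("held mm",ctrl.current_grip_width()*91)
place("narrow",.015,.12)
ctrl.goto([.34,.15,.28],down(-20)); ctrl.sleep(.2)
shot("wrist","w3"); shot("top","t3")
E
```

```text
grip mm 24.50201621730935 F 29.99662220478058 t 8.9583
held mm 24.329844039288087
contact True z err mm -0.1684998955415809
t 14.1333
```

View pics/w3.png

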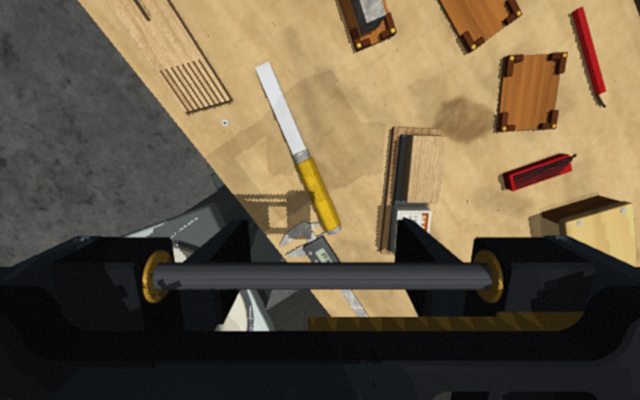

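The steel block is in the narrow tray at the top of the picture. The bare pine top is at (425,168), with the carton at (412,215). I'll zoom in to get the pine's corners and to check the steel.

```bash
python3 - <<'E'
from h import *
a,_=load("w3");b,_=load("t3")
A=cv2.resize(a[110:260,370:460],None,fx=4,fy=4,interpolation=cv2.INTER_CUBIC)
B=cv2.resize(b[200:260,170:240],None,fx=5,fy=5,interpolation=cv2.INTER_CUBIC)
C=cv2.resize(b[195:265,265:360],None,fx=3.6842,fy=4,interpolation=cv2.INTER_CUBIC)[:300,:350]
cv2.imwrite("pics/c3.png",np.hstack([A,np.vstack([B,C])])); print(A.shape)
E
```

```text
Traceback (most recent call last):
ValueError: all the input array dimensions except for the concatenation axis must match exactly, but along dimension 0, the array at index 0 has size 600 and the array at index 1 has size 580
```

```bash
python3 - <<'E'
from h import *
a,_=load("w3");b,_=load("t3")
A=cv2.resize(a[110:260,370:460],(360,600),interpolation=cv2.INTER_CUBIC)
B=cv2.resize(b[200:260,170:240],(350,300),interpolation=cv2.INTER_CUBIC)
C=cv2.resize(b[195:270,265:352],(350,300),interpolation=cv2.INTER_CUBIC)
cv2.imwrite("pics/c3.png",np.hstack([A,np.vstack([B,C])]))
E
```

```text
(no output)
```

View pics/c3.png

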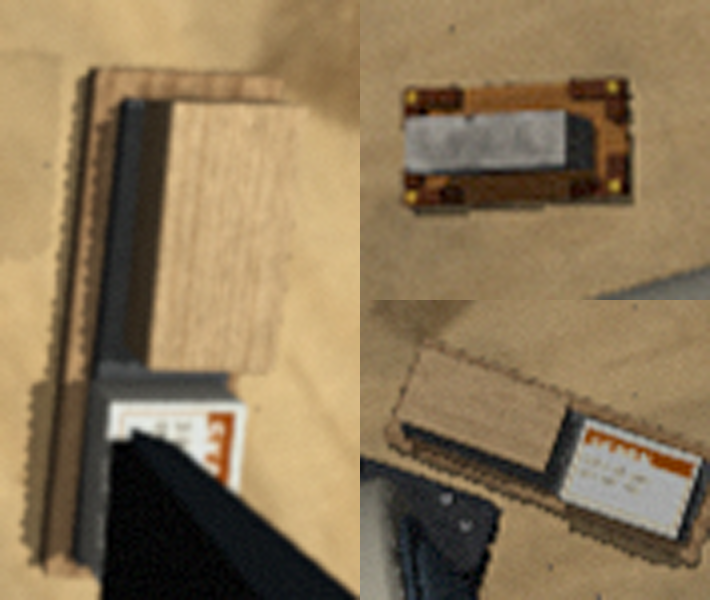

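The steel block sits inside the tray's corner blocks, leaning only through perspective. The pine's top corners in the left crop are (172,102), (302,105), (278,372) and (148,368).

```bash
python3 - <<'E'
from h import *
a,cw=load("w3");b,ct=load("t3")
uv=np.array([(172,102),(302,105),(278,372),(148,368)])/4+(370,110)
print("pine w",*rectw(uv,cw,.063))
uv=np.array([(60,347-300),(213,400-300),(186,472-300),(40,422-300)])
uv=np.array([(418-360,347-300),(570-360,408-300),(545-360,472-300),(402-360,420-300)])*[87/350,75/300]+(265,195)
print("pine t",*rectw(uv,ct,.063))
hsv=cv2.cvtColor(b,cv2.COLOR_BGR2HSV); r=np.zeros(b.shape[:2],np.uint8); r[200:260,170:240]=255
m=cv2.inRange(hsv,(0,0,70),(180,70,255))&r
c=max(cv2.findContours(m,0,1)[0],key=cv2.contourArea); print("steel",*rectw(c,ct,.056))
E
```

```text
pine w [0.4741 0.1141] 89.81440734863281 44.618492126464844 69.3456039428711
pine t [0.471  0.1151] 93.76998138427734 42.131324768066406 67.70630645751953
steel [0.464  0.3475] 71.83969116210938 25.744354248046875 -88.54098558425903
```

The pine measures 90x44.6 mm as expected, and the steel is centred in its tray. I'll move the pine and then the carton.

```bash
python3 - <<'E'
from h import *
pick((.4735,.1143),-20.5,.033,.12,.85)
ctrl.move_l([.4735,.1143,.12],vel=.12); w=ctrl.current_grip_width()*91; print("held",w)
assert 40<w<48
place("long",.005,.09)
pick((.431,.0303),-20.1,.035,.12,.9)
ctrl.move_l([.431,.0303,.12],vel=.12); w=ctrl.current_grip_width()*91; print("held",w)
assert 44<w<52
place("short",.007,.09)
ctrl.goto([.44,.06,.30],down(-90)); ctrl.sleep(.2)
shot("wrist","w4"); shot("top","t4"); print(ctrl.current_t())
E
```

```text
grip mm 43.93804117014078 F 29.96669501066208 t 18.525
held 44.16743081272156
contact True z err mm -0.14683395355052226
t 23.45
grip mm 47.68900057693094 F 30.00110775232315 t 26.725
held 47.50552371775334
contact True z err mm 0.013690933126468685
t 31.6417
33.1333
```

View pics/w4.png

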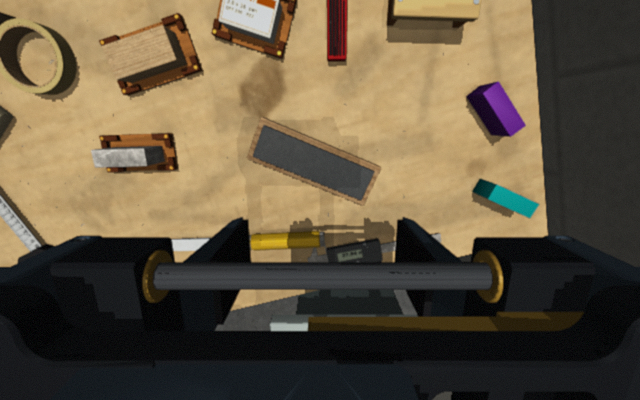

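All three pieces are in their trays: pine (150,55), carton (250,15), steel (133,158). The bare stone is at (315,160). I'll measure it, check the placings, and look at the shelf from closer.

```bash
python3 - <<'E'
from h import *
a,cw=load("w4");b,ct=load("t4")
def big(im,box,lo,hi,cam,z,lab):
    hsv=cv2.cvtColor(im,cv2.COLOR_BGR2HSV); r=np.zeros(im.shape[:2],np.uint8); x0,y0,x1,y1=box; r[y0:y1,x0:x1]=255
    m=cv2.inRange(hsv,lo,hi)&r; m=cv2.morphologyEx(m,cv2.MORPH_CLOSE,np.ones((3,3)))
    c=max(cv2.findContours(m,0,1)[0],key=cv2.contourArea); print(lab,*rectw(c,cam,z))
big(a,(235,105,395,215),(0,0,30),(180,70,120),cw,.028,"stone w")
big(b,(260,195,370,270),(0,0,20),(180,70,110),ct,.028,"stone t")
big(b,(250,120,310,180),(0,0,130),(180,70,255),ct,.038,"carton t")
ctrl.goto([.53,-.085,.26],down(-90)); ctrl.sleep(.2); im,_=shot("wrist","w5")
A=cv2.resize(b[120:200,180:310],(780,480),interpolation=cv2.INTER_CUBIC); cv2.imwrite("pics/c4.png",A)
E
```

```text
stone w [0.4526 0.0738] 178.52268981933594 49.70940017700195 67.50879669189453
stone t [0.4043 0.0725] 255.90284729003906 50.78276443481445 88.94694519042969
carton t [0.6121 0.1528] 142.4493408203125 68.59742736816406 88.77279663085938
```

View pics/w5.png

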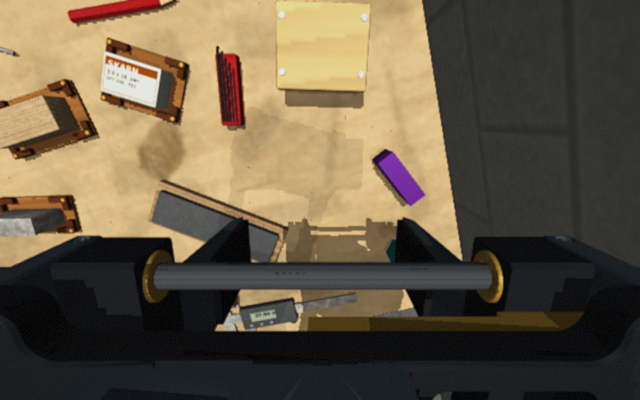

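View pics/c4.png

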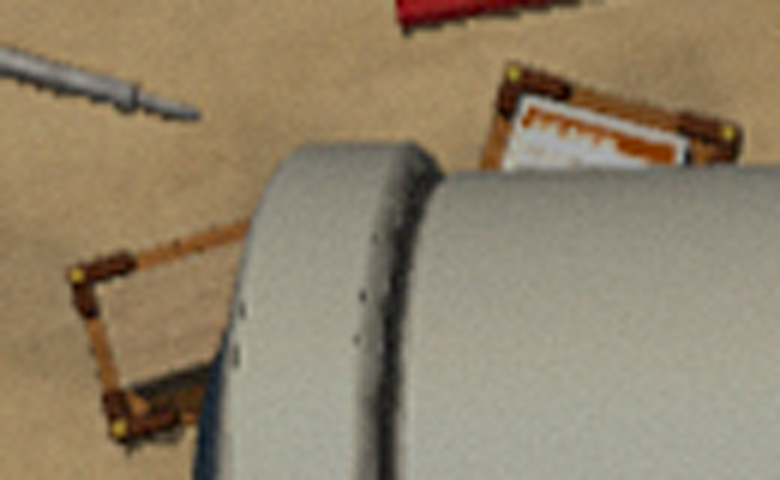

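The shelf top is in view, with corners near (277,3), (369,3), (367,92) and (277,90). The contact heights show the pine and carton are seated. I'll measure the shelf with a colour mask and check it against 108x94 mm.

```bash
python3 - <<'E'
from h import *
a,cw=load("w5")
lab=cv2.cvtColor(a,cv2.COLOR_BGR2LAB).astype(float); 
print(lab[50,320],lab[50,250],lab[50,400],lab[98,320],lab[130,300])
uv=np.array([(277,2),(369.5,3),(368,92.5),(277,89.5)]); print(*rectw(uv,cw,.055)); print(ray(uv,cw,.055))
s=lab[60,320]; d=np.linalg.norm((lab-s)*[.5,1,1],axis=2)
for th in (10,14,18):
    m=(d<th).astype(np.uint8)*255; m[:, :255]=0; m[:,400:]=0; m[110:]=0
    m=cv2.morphologyEx(m,cv2.MORPH_OPEN,np.ones((5,5)))
    c=max(cv2.findContours(m,0,1)[0],key=cv2.contourArea); print(th,*rectw(c,cw,.055),c.reshape(-1,2).min(0),c.reshape(-1,2).max(0))
cv2.imwrite("pics/c5.png",cv2.resize(a[0:125,260:390],(624,600),interpolation=cv2.INTER_CUBIC))
E
```

```text
[204. 130. 166.] [178. 132. 159.] [198. 132. 160.] [114. 132. 149.] [176. 131. 158.]
[ 0.6867 -0.0854] 109.90088653564453 94.61402893066406 88.24236297607422
[[ 0.7334 -0.0327  0.055 ]
 [ 0.7325 -0.1366  0.055 ]
 [ 0.6378 -0.1388  0.055 ]
 [ 0.6411 -0.029   0.055 ]]
10 [ 0.6888 -0.0828] 105.56695556640625 91.61448669433594 88.0284423828125 [276   0] [369  89]
14 [ 0.689  -0.0709] 129.65240478515625 92.36776733398438 88.0986557006836 [255   0] [369  89]
18 [ 0.6771 -0.089 ] 175.4741973876953 116.7147445678711 -89.98328793793917 [255   0] [399 109]
```

View pics/c5.png

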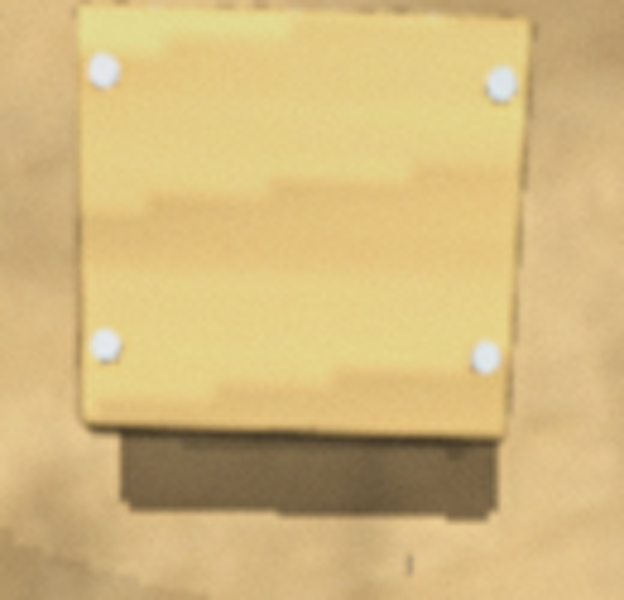

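The crop gives clean shelf corners at (79,8), (529,18), (503,435) and (83,424). I'll compute the bay from these, set the stone in front of it, release and check alignment before sliding.

```bash
python3 - <<'E'
from h import *
a,cw=load("w5")
uv=np.array([(79,8),(529,18),(503,435),(83,424)])/4.8+(260,0)
P=ray(uv,cw,.055)[:,:2]; c=P.mean(0)
f=(P[0]+P[1]-P[2]-P[3]); l=(P[0]+P[3]-P[1]-P[2]); y1=np.degrees(np.arctan2(f[1],f[0])); y2=np.degrees(np.arctan2(-l[0],l[1]))
print(P,c,"yaw",y1,y2,"sizes",np.linalg.norm(f)/2,np.linalg.norm(l)/2)
c=(c+np.array([.6851,-.0842]))/2; yaw=np.mean([y1,y2])
ax=np.array([np.cos(np.radians(yaw)),np.sin(np.radians(yaw))]); bay=c-ax*.063
print("bay",bay,yaw); np.savez("bay.npz",bay=bay,ax=ax,yaw=yaw)
s=np.radians(67.5); g=np.array([.4526,.0738])-.02*np.array([np.cos(s),np.sin(s)])
pick(g,-22.5,.003,.10,1.0)
w=ctrl.current_grip_width()*91; assert 64<w<72
ctrl.move_l([*g,.08],vel=.1); print("held",ctrl.current_grip_width()*91)
t=bay-ax*(.115+.02)
ctrl.goto([*t,.08],down(yaw-90)); ctrl.move_l([*t,.012],vel=.1); ctrl.sleep(.2)
print(ctrl.move_l([*t,.001],vel=.02,contact_N=4),ctrl.current_tool_pos())
ctrl.command_gripper(1.0); ctrl.sleep(.1); ctrl.move_l([*t,.08],vel=.15)
ctrl.goto([.40,-.085,.28],down(-90)); ctrl.sleep(.2); shot("wrist","w6"); shot("top","t6"); print(ctrl.current_t())
E
```

```text
[[ 0.7338 -0.0321]
 [ 0.7317 -0.1374]
 [ 0.6399 -0.1349]
 [ 0.6425 -0.0294]] [ 0.687  -0.0834] yaw -1.6520719742785281 -1.2445463813181017 sizes 0.09162552242808779 0.10545406649085706
bay [ 0.6231 -0.0822] -1.4483091777983148
grip mm 67.89599307597086 F 30.0010746717453 t 36.8917
held 67.33972518354506
True [ 0.4882 -0.0788  0.0029]
42.725
```

View pics/w6.png

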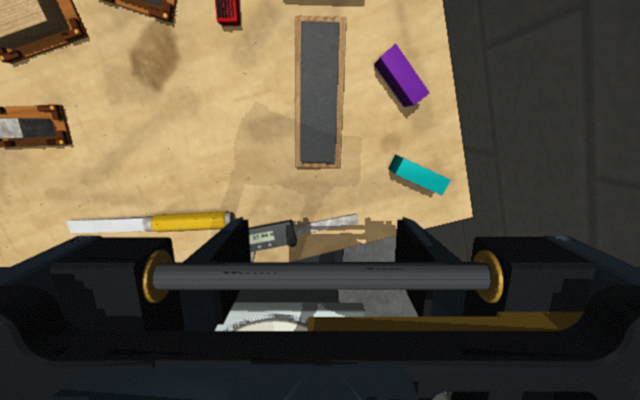

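The stone lies flat and straight in front of the shelf, at (320,92). I'll measure it, re-grip and slide it in until it touches the back.

```bash
python3 - <<'E'
from h import *
a,cw=load("w6"); hsv=cv2.cvtColor(a,cv2.COLOR_BGR2HSV)
m=cv2.inRange(hsv,(0,0,25),(180,70,120)); k=np.zeros_like(m); k[5:175,285:355]=255; m&=k
c=max(cv2.findContours(m,0,1)[0],key=cv2.contourArea); r=rectw(c,cw,.028); print("stone",*r)
d=np.load("bay.npz"); bay,ax,yaw=d["bay"],d["ax"],float(d["yaw"])
n=np.array([-ax[1],ax[0]]); print("rel along,lat",(r[0]-bay)@ax,(r[0]-bay)@n)
assert 170<r[1]<190 and abs(r[3]-yaw)<4 and abs((r[0]-bay)@n)<.004
along=(r[0]-bay)@ax
t=bay+ax*(along-.02)
pick(t,yaw-90,.003,.08,1.0)
e=bay-ax*.032; ctrl.move_l([*e,.003],vel=.06)          # centre at -12 mm
f=bay+ax*(-.02+.010)
hit=ctrl.move_l([*f,.003],vel=.02,contact_N=8)
p=ctrl.current_tool_pos(); print("hit",hit,"past bay mm",((p[:2]-bay)@ax+.02)*1000,ctrl.current_contact_force(),ctrl.current_t())
E
```

```text
stone [ 0.5071 -0.0795] 179.35366821289062 48.300350189208984 -1.1463241577148438
rel along,lat -0.11601691939699665 -0.00021399060455984083
grip mm 67.917346742898 F 30.001411736011505 t 45.2917
hit True past bay mm 1.6293164538086526 [-2.1723 -0.1082  7.5573] 47.9583
```

It hit 1.6 mm past the predicted home position, but the force is ambiguous. I'll push a little more firmly to confirm.

```bash
python3 - <<'E'
from h import *
d=np.load("bay.npz"); bay,ax,yaw=d["bay"],d["ax"],float(d["yaw"])
p0=ctrl.current_tool_pos(); print(ctrl.current_contact_force())
for i in range(8):
    p=ctrl.current_tool_pos(); hit=ctrl.move_l([*(p[:2]+ax*.003),p0[2]],vel=.015,contact_N=12)
    q=ctrl.current_tool_pos(); print(hit,((q[:2]-bay)@ax+.02)*1000,ctrl.current_contact_force())
    if hit: break
ctrl.command_gripper(1.0); ctrl.sleep(.2)
p=ctrl.current_tool_pos(); print(ctrl.current_contact_force())
ctrl.move_l([p[0],p[1],.10],vel=.12)
ctrl.goto([.45,-.06,.30],down(-90)); ctrl.sleep(.2); shot("wrist","w7")
ctrl.goto([.25,.45,.30],down(-30)); ctrl.sleep(.2);b,_=shot("top","t7"); print(ctrl.current_t())
cv2.imwrite("pics/c7.png",cv2.resize(b[100:260,160:400],(780,520),interpolation=cv2.INTER_CUBIC))
E
```

```text
[-2.1723 -0.1082  7.5573]
True 1.623836816541064 [-1.2281 -0.042   7.4806]
[-0.8354  0.1817  0.584 ]
53.35
```

View pics/c7.png

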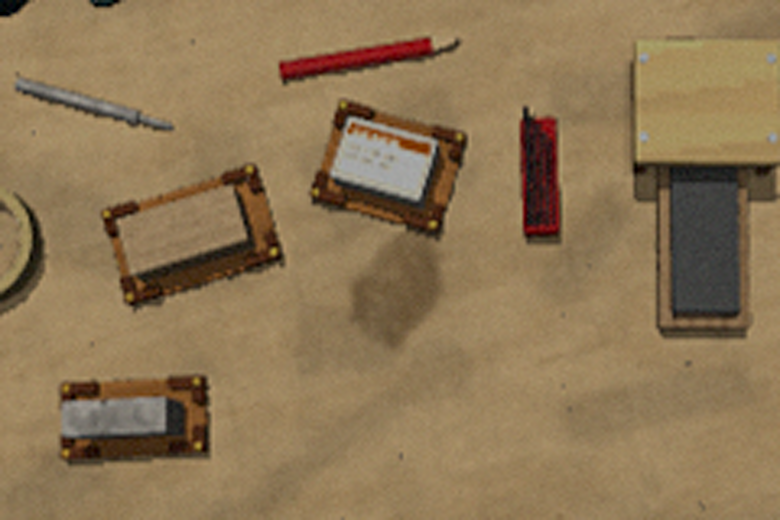

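The stone stopped in the same place under a second, firmer push, so it is at the back. The trays are filled and the keys haven't moved. One numeric check before handing in.

```bash
python3 - <<'E'
from h import *
d=np.load("bay.npz"); bay,ax=d["bay"],d["ax"]; n=np.array([-ax[1],ax[0]])
a,cw=load("w7"); hsv=cv2.cvtColor(a,cv2.COLOR_BGR2HSV)
m=cv2.inRange(hsv,(0,0,25),(180,70,120))
u,v=proj([*(bay-ax*.04),.028],cw)[0]; k=np.zeros_like(m); k[max(0,int(v)-60):int(v)+70,int(u)-45:int(u)+45]=255; m&=k
c=max(cv2.findContours(m,0,1)[0],key=cv2.contourArea); P=ray(c.reshape(-1,2),cw,.028)[:,:2]-bay
s=P@ax; print("dark rear rel bay mm (expect -90)",np.percentile(s,3)*1000,"lat mid",((P@n).min()+(P@n).max())*500)
b,ct=load("t7")
uv=np.array([(110,232),(240,190),(250,240),(133,277)])*[240/780,160/520]+(160,100); print("pine",*rectw(uv,ct,.041))
uv=np.array([(345,117),(438,140),(422,202),(331,173)])*[240/780,160/520]+(160,100); print("carton",*rectw(uv,ct,.038))
E
```

```text
dark rear rel bay mm (expect -90) -88.0546878853359 lat mid 0.3597697435467912
pine [0.5966 0.3041] 100.03848266601562 38.443992614746094 -72.80887603759766
carton [0.6515 0.1562] 72.71734619140625 48.50389099121094 74.45365142822266
```

```bash
python3 -c "
from bench import ctrl
print(ctrl.sign_off(),ctrl.current_t())"
```

```text
the job is handed in; nothing more can be done
the job is handed in; nothing more can be done
```

The job is handed in at about 53 s on the robot's clock: the steel block, pine block and carton each sit flat in their own trays, the oil stone is slid in against the back of the riser shelf, and the hex key set and look-alikes were left alone.

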